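Slacken the saddle clamp by two turns and run the gauge under the dial indicator

TASK

On the dial-indicator checking station, roll the knurled head of the clamp screw round with a fingertip, counter-clockwise seen from above, until it is two full turns out from tight; it has already been started by less than half a turn, and its white line meets the red line on the saddle when tight and again at each full turn. Then push the freed saddle along its rail with the fingertip until it is fully home against the end stop and the black gauge stands under the indicator, ready for its check, and come away. Never take the screw head between the fingers, do not touch the gauge in its nest or the dial indicator, and disturb nothing else on the bench.

Things in the scene. Friction and masses are not known exactly. Their poses are not given: they have to be found in the camera images.
- station: the checking station, fixed to the bench: a grey base plate 160 x 340 mm, top 18 mm above the bench, with a ground steel rail 40 mm wide along its y axis, rail top 32 mm above the bench. Origin on the bench level; x points away from the robot when the station is square to it, y along the rail towards the end stop, z up. The base plate reaches from y = -190 to +150 mm, the rail's middle line is at x = -20 mm. A 20 mm steel column, 218 mm tall, stands at x = 55, y = 55 mm.
- indicator: the dial indicator on the column, fixed; its frame is the station's (same origin and axes). Dial 58 mm across and 22 mm thick, facing -x, middle at x = -20, y = 55 mm, 160 mm above the bench; its stem points straight down. Not to be touched.
- plunger_tip (a point): lower end of the indicator's stem, 110 mm above the bench, 10 mm above the gauge when that stands below it.
- saddle (a joint): how far the aluminium saddle has slid from its parking place along the station's +y axis, in m: 0 parked (as at the start), 0.070 against the end stop. The saddle is 74 mm across the rail (station x) and 180 mm long; its top is 62 mm and its underside 21 mm above the bench. It runs stiffly (about 3 N, it stays where it is left). The point of the clamp screw sits in a hole in the rail and locks it until the screw is about one and a half turns out.
- saddle_end (a point): middle of the saddle's flat end face on the side away from the stop, 47 mm above the bench; push here, towards the station's +y. Above the rail the face is free from 32 to 62 mm above the bench. The point's axes are the station's.
- nest (a point): middle of the nest's floor on the saddle's top, 62 mm above the bench; the nest is a grey ring of 66 mm bore, 78 mm outside and 12 mm high, 95 mm from the clamp screw's axis towards the stop.
- screw (a joint): turning angle of the clamp screw in rad, from 0 = tight, growing counter-clockwise seen from above; two full turns out is 12.566; it can turn to 17.3. At the start 0.2 to 2.6. Friction about 0.03 Nm (1.2 N at the rim); it stays where it is left. The thread lifts the head 2 mm for every turn out.
- screw_top (a point): middle of the flat top of the clamp screw's black knurled head, on the screw's axis. The head is 50 mm across and 18 mm high, flat-topped; its top is 86 mm above the bench when tight and 90 mm at two turns out. The knurl runs round the flank and over the top's edge and grips well (friction about 1.2): roll it with a fingertip laid on top near the rim and carried round at 5 to 8 N; flank strokes turn it only a little each. The gauge is 39 mm from the rim.
- screw_mark (a point): point on the white line (18 x 5 mm) on the head's top, 22 mm from the screw's axis; it turns with the head. When tight it lies on the station's -x side of the axis, against the red line.
- saddle_mark (a point): middle of the red line (14 x 5 mm) on the saddle's top, 30 mm from the screw's axis on the station's -x side.
- gauge: black round gauge with a white dial, 62 mm across and 38 mm high, lying face up loose in the nest; origin at the centre of its underside, z up; its top is 100 mm above the bench. Not to be touched.
- amber_bottle: small amber bottle with a white cap, 36 mm across, 65 mm tall, left of the station; origin under its middle. Bystander.
- black_bottle: black bottle, 54 mm across, 150 mm tall, left of the station; origin under its middle. Bystander.
- clear_bottle: white bottle, 44 mm across, 115 mm tall, left of the station; origin under its middle. Bystander.
- cup: small white plastic cup, 66 mm across, 45 mm tall, right of the station; origin under its middle. Bystander.
- acrylic_block: clear square holder block, 80 x 80 x 22 mm with a 53 mm round hole, right of the station; origin under its middle. Bystander.
- bezel_ring: loose black bezel ring, 68 mm across, 10 mm high, lying between robot and station; origin under its middle. Bystander.
- screwdriver: green-handled screwdriver, 160 mm long, lying at the front right; origin under its middle, x along its shaft. Bystander.

How it is judged:
On the way, in this order (a step that is already met when the one before it is completed fails the run):
1. the clamp screw has been brought two full turns out from tight (within 0.35 rad), the saddle still within 30 mm of where it was parked (value of joint screw between 12.216 and 12.916 rad and value of joint saddle below 0.03 m), for 0.2 s.
2. the saddle has been pushed home against its stop (value of joint saddle above 0.067 m), for 0.2 s.
At the end, for the whole second after the job is handed in: The clamp screw stands two full turns out (12.57 rad, within 0.35 rad) and still; the saddle is at rest within 3 mm of its stop (joint above 67 mm of 70); the gauge sits flat in its nest (not raised over 4 mm, tilt under 0.1 rad), its middle within 8 mm of the point under the indicator's plunger (value of joint screw between 12.216 and 12.916 rad and value of joint saddle above 0.067 m and velocity of joint saddle below 0.01 m/s and velocity of joint screw between -0.1 and 0.1 rad/s and z of gauge in the frame of nest below 0.004 m and angle between gauge's own z axis and vertical below 0.1 rad and horizontal distance between gauge and plunger_tip below 0.008 m and linear speed of gauge below 0.02 m/s); the robot touches nothing.
It fails at once if the screw head is taken between the fingers (the point between the finger pads comes within 15 mm of the middle of the head's top) (distance between the grasp point and screw_top below 0.015 m).
It fails at once if the gauge is touched by the robot (over 0.5 N) (contact force between any of the fingers, the arm and gauge above 0.5 N).
It fails at once if the gauge is lifted or tipped in its nest (z of gauge in the frame of nest above 0.006 m or angle between gauge's own z axis and vertical above 0.2 rad).
It fails at once if the dial indicator is touched by the robot (over 0.5 N) (contact force between any of the fingers, the arm and indicator above 0.5 N).
It fails at once if a bystander on the bench is moved by more than 15 mm (distance of any of amber_bottle, black_bottle, clear_bottle, cup, acrylic_block, bezel_ring, screwdriver from where it was at the start of the episode above 0.015 m).
It also fails if it takes over 67 s, if anything falls off the work surface, if the arm or the gripper's body presses on something with over 40 N, if the wrist force passes 120 N, or if a joint passes its speed limit or range.

ROBOT

A 6-joint arm with a two-finger parallel gripper is mounted at the origin on the work surface. World frame = base frame: x ahead of the robot, y to its left, z up, the work surface at z = 0. Lengths are in m, angles in rad, forces in N, time in s.
With the tool pointing down it reaches from about 0.375 to 0.975 m from the base axis. Payload 3.8 kg.
Tool frame: the origin (TCP) lies at the very end of the fingers, on their centre line; the grasp point (between the pads) lies bot.grasp_offset behind it (bot.grasp_offset is the distance from the TCP to the grasp point, in m); y points along the fingers, x is the direction in which the jaws open and shut, and the axes are right-handed (so a half turn about y gives the same grasp; the last joint's range is limited). The gripper opens to 85 mm and grips with 20 to 120 N. Pads are 22 mm wide; open, the fingers measure 114 mm over their backs; the gripper's body (76 mm by 85 mm) begins 54 mm behind the grasp point. The pads swing forward as they close: fully open they stand 13 mm farther back than shut.
Start: joints at [1.143, 0.264, 1.604, -0, 1.274, -0.037], TCP at [0.257, 0.624, 0.231] pointing down, gripper open.
Joint ranges: [-2.63, 2.63], [-0.94, 2.18], [0.31, 2.57], [-1.31, 4.45], [0, 2.66], [-2.55, 2.55]. Speed limits (rad/s): [2.57, 2.57, 3.14, 3.14, 3.14, 3.14].

INTERFACE

Orientations are given as a rotation vector (axis times angle).
In Python, from workcell import sensors, read_camera, job, bot gives the robot as it stands.
- The arm moves only by the tool arm_command, never from a script. Its argument "deltas" is a list of rows, each a list of 4 numbers: the shift along the tool's x, y, z in m, then the turn about the tool's y in rad. A call has 1 to 20 rows; each row shifts and turns the commanded pose from where the row before left it, along the tool's axes as they then stand; what a row does not reach is not made up. A row lasts 1/8 s, in which the tool goes at most 62.5 mm and 10.7 degrees, less where a joint would pass 70% of its speed; a pose out of reach is approached as far as the arm can. A call is refused whole if a number of a shift passes 0.0625 or a number of a turn 0.188, either way. A call with a gripper value outside its range is refused whole. "fingers" is the finger opening in m, from 0 to 0.0854, set as the call begins (left out, the last holds). The fingers move at their own pace and stop on an object; "newtons" is the grip in N (left out, the last holds). Time passes only in rows, so rows that do not move let the fingers close. It gives the time, the measured TCP pose, the force and the opening at its end, in the units of the state.
- sensors.read_state(): the state, without advancing time (a new reading comes with each control period).
- read_camera(name): name is "scene" or "top" or "wrist"; returns a dict with "color" (384x512x3 uint8, red, green, blue), "vfov" (degrees; the focal length in pixels is half the picture's height over the tangent of half this angle, whatever the lens; pixels are square), "cx", "cy" (the principal point, pixels), "dist_coeffs" ([k1, k2, p1, p2, k3] as OpenCV has them; the pictures are not rectified), "R" (3x3) and "t" (3): a world point X has camera coordinates R X + t; the wrist camera has in their place "T_tool_cam" (4x4, takes a point from camera to tool coordinates, whose origin is the TCP and whose axes are the tool frame's). Camera axes: x right, y down, z forward; pixel columns grow to the right and rows downward; lengths in m; the calibration is good to about 2 mm. A picture is of the moment at which its call begins: read the wrist's pose just before it. There is no depth.
- job.finish_job(): hands the job in, once; it reports no verdict.
The state is a dict: "time": time; "q": joint angles; "joint_vel": joint speeds; "joint_torque": joint torques, N m; "tool_pos": TCP position; "tcp_rot": TCP orientation; "wrist_force": force on the tool from outside, world axes, zero at the start; "torque": the same for the moment, N m; "width": opening from 0.0 (shut) to 1.0 (fully open).
Only numpy, scipy, OpenCV 4.12 (cv2) and the standard library are available. Lean on these libraries where they do the work, as an engineer would, in place of code of your own. Each camera call takes 0.05 s, during which the arm holds its last target.

## Working session

There is one attempt and no reset: what is moved stays moved. The work goes in short steps, Python scripts to look and compute and a tool call to move; the robot and the scene stay as the last step left them, time stands still between calls to the robot, and variables do not carry over. Pictures are saved under pics/ and viewed, and the job is handed in when it is done.

Besides the shell and the picture viewer there is one more tool, called after "Request:" as a command line: name --pt "numbers of a row" for each row, then --argument value for the rest. arm_command: Moves the arm, as the interface text tells. Its arguments: {"type":"object","properties":{"deltas":{"type":"array"},"fingers":{"type":"number"},"newtons":{"type":"number"}},"required":["deltas"]}

```bash
ls; mkdir -p pics; cat > h.py <<'E'
import numpy as np, cv2
from workcell import sensors, read_camera, job, bot
from scipy.spatial.transform import Rotation as Rn
def K(c):
    h,w=c["color"].shape[:2]; f=h/2/np.tan(np.radians(c["vfov"])/2)
    return np.array([[f,0,c["cx"]],[0,f,c["cy"]],[0,0,1.]])
def ray_at_z(c,uv,z):
    p=cv2.undistortPoints(np.array([[uv]],float),K(c),np.array(c["dist_coeffs"]))[0,0]
    R=np.array(c["R"]);t=np.array(c["t"]); o=-R.T@t; d=R.T@np.array([p[0],p[1],1]); return o+d*(z-o[2])/d[2]
def proj(c,X):
    R=np.array(c["R"]);t=np.array(c["t"])
    return cv2.projectPoints(np.atleast_2d(np.array(X,float)),cv2.Rodrigues(R)[0],t,K(c),np.array(c["dist_coeffs"]))[0][:,0]
def wristfix(c,s):
    T=np.eye(4);T[:3,:3]=Rn.from_rotvec(s["tcp_rot"]).as_matrix();T[:3,3]=s["tool_pos"]
    M=np.linalg.inv(T@np.array(c["T_tool_cam"])); c["R"]=M[:3,:3];c["t"]=M[:3,3]; return c
E
python3 - <<'E'
from h import *
import pickle
s=sensors.read_state(); print(s, bot.grasp_offset, [a for a in dir(bot) if a[0]!='_'])
print(Rn.from_rotvec(s["tcp_rot"]).as_matrix().round(3))
for n in ["scene","top","wrist"]:
    c=read_camera(n); 
    if n=="wrist": print(c["T_tool_cam"]); c=wristfix(c,s)
    pickle.dump(c,open(n+".pkl","wb"))
    cv2.imwrite(f"pics/{n}0.png",c["color"][:,:,::-1])
    print(n,c["vfov"],c["dist_coeffs"],(-np.array(c["R"]).T@np.array(c["t"])))
E
```

```text
pics
{'time': 0.0, 'q': array([ 1.14311964e+00,  2.64757505e-01,  1.60538635e+00,  9.68647516e-06,
        1.27368277e+00, -3.68993143e-02]), 'joint_vel': array([-0.00082112,  0.0004582 ,  0.00028105,  0.00218116, -0.00039379,
       -0.00114967]), 'joint_torque': array([ 2.52890723e-04, -5.15138948e+01, -3.67303884e+01, -1.96326396e-04,
        1.35421712e-02,  1.27165146e-05]), 'tool_pos': array([0.25680722, 0.62344877, 0.22995242]), 'tcp_rot': array([-1.37029742, -0.91529296,  0.91843351]), 'wrist_force': array([ 0.52565868, -0.96911135,  0.70182339]), 'torque': array([ 0.00177025,  0.01809903, -0.01986501]), 'width': 1.0009310877318447} 0.0187 ['MotionError', 'grasp_offset']
[[ 0.381 -0.001 -0.925]
 [ 0.925 -0.002  0.381]
 [-0.002 -1.     0.   ]]
scene 53.75517867567359 [-0.06206409  0.          0.          0.          0.        ] [ 1.06750591 -0.13869021  0.85843916]
top 54.76019503655309 [-0.00050707  0.          0.          0.          0.        ] [0.3672962  0.01743509 1.06077363]
[[ 9.99999173e-01  1.30292258e-04  1.27922599e-03  6.18515509e-04]
 [-1.19137209e-03 -2.80403145e-01  9.59881585e-01 -1.42784391e-01]
 [ 4.83764128e-04 -9.59882315e-01 -2.80402757e-01  7.09805514e-02]
 [ 0.00000000e+00  0.00000000e+00  0.00000000e+00  1.00000000e+00]]
wrist 65.12493509431289 [0.00280011 0.         0.         0.         0.        ] [0.19154684 0.65134756 0.37274158]
```

```bash
python3 -c "
import cv2
a=cv2.imread('pics/top0.png');cv2.imwrite('pics/top0b.png',cv2.resize(a,(800,600)))
a=cv2.imread('pics/scene0.png');cv2.imwrite('pics/scene0b.png',cv2.resize(a,(800,600)))"
```

```text
(no output)
```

View pics/top0b.png

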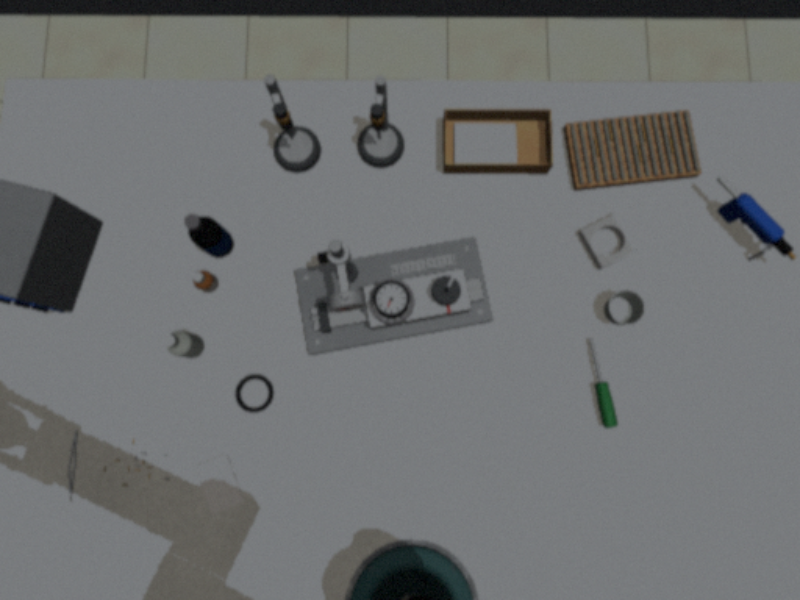

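View pics/scene0b.png

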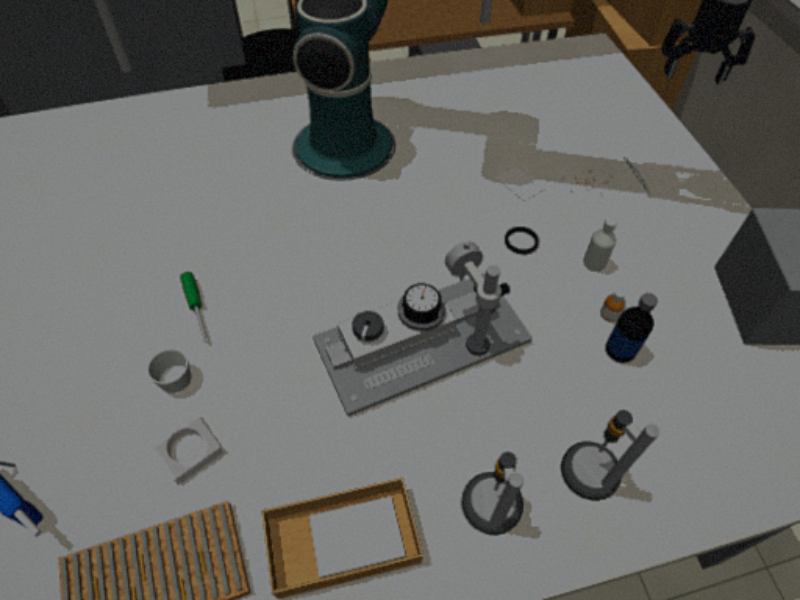

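The top view shows the station at about (395,295) of 800x600, with the screw at (446,291), the gauge at (391,299) and the column at the left. Next I'll take enlarged crops for measuring.

```bash
python3 -c "
import cv2
a=cv2.imread('pics/top0.png')[145:232,182:322];cv2.imwrite('pics/topc.png',cv2.resize(a,None,fx=5.6,fy=5.6,interpolation=cv2.INTER_CUBIC))
a=cv2.imread('pics/scene0.png')[140:270,195:345];cv2.imwrite('pics/scenec.png',cv2.resize(a,None,fx=4.6,fy=4.6,interpolation=cv2.INTER_CUBIC))"
```

```text
(no output)
```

View pics/topc.png

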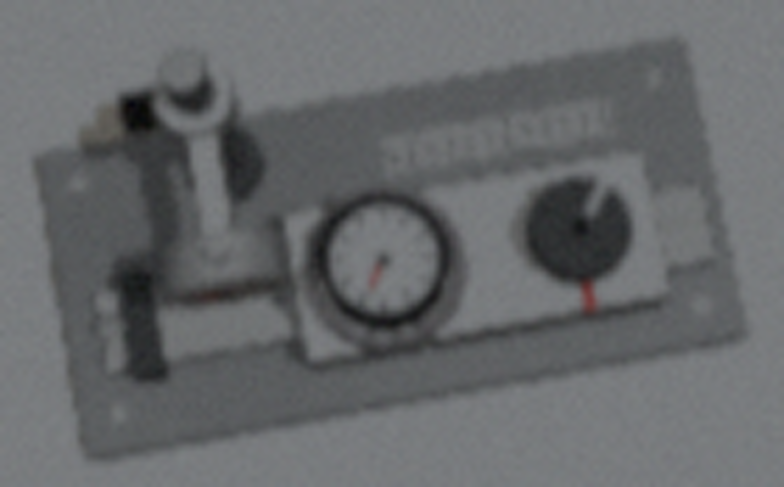

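View pics/scenec.png

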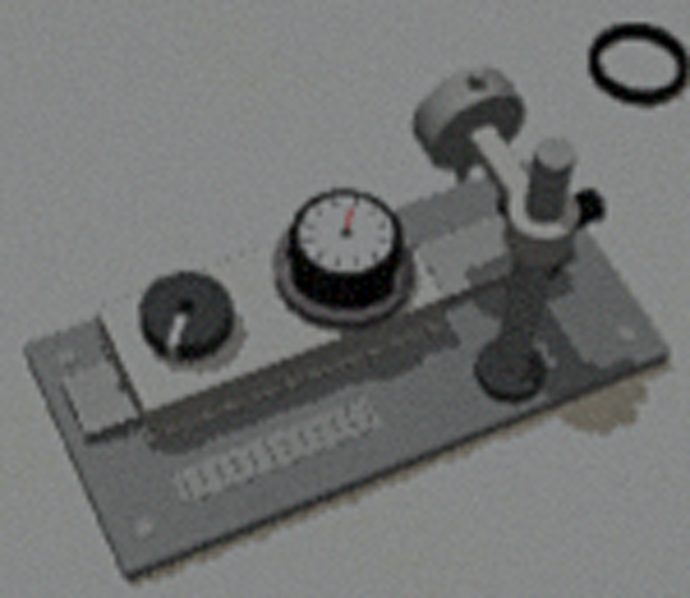

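```bash
cat > fit.py <<'E'
from h import *
import pickle
from scipy.optimize import least_squares
T=pickle.load(open("top.pkl","rb"));S=pickle.load(open("scene.pkl","rb"))
ut=lambda p:[(p[0]+.5)/5.6-.5+182,(p[1]+.5)/5.6-.5+145]
us=lambda p:[(p[0]+.5)/4.6-.5+195,(p[1]+.5)/4.6-.5+140]
# plate corners station coords: x -80..80 ,y -190..150
co=dict(fl=[-.08,.15,.018],fr=[-.08,-.19,.018],bl=[.08,.15,.018],br=[.08,-.19,.018])
ot=dict(bl=(36,157),br=(686,40),fr=(746,340),fl=(92,458))
os_=dict(fr=(28,345),br=(130,578),bl=(668,355))
def w(p,X): c,s=np.cos(p[2]),np.sin(p[2]); X=np.atleast_2d(X); return np.c_[p[0]+c*X[:,0]-s*X[:,1],p[1]+s*X[:,0]+c*X[:,1],X[:,2]]
def res(p,sel):
    r=[]
    if 't' in sel: r+=list((proj(T,w(p,[co[k] for k in ot]))-[ut(ot[k]) for k in ot]).ravel())
    if 's' in sel: r+=list((proj(S,w(p,[co[k] for k in os_]))-[us(os_[k]) for k in os_]).ravel())
    return np.array(r)
if __name__=="__main__":
    for sel in ['t','s','ts']:
        q=least_squares(res,[.5,0,.1],args=(sel,));print(sel,q.x,q.fun.round(1))
    p=q.x
    # screw: centre at x=-.02? find y: top circle center
    sc=ray_at_z(T,ut((580,230)),.0863); g=ray_at_z(T,ut((384,259)),.1);ss=ray_at_z(S,us((187,307)),.0863); gs=ray_at_z(S,us((346,233)),.1)
    inv=lambda X:(Rn.from_euler('z',-p[2]).apply(X-np.array([p[0],p[1],0])))
    mk=ray_at_z(T,ut((600,192)),.0863); mks=ray_at_z(S,us((176,335)),.0863);red=ray_at_z(T,ut((590,297)),.062)
    for n,X in dict(screwT=sc,screwS=ss,gT=g,gS=gs,mk=mk,mks=mks,red=red).items(): print(n,X.round(4),inv(X).round(4))
    for a,b in ((mk,sc),(mks,ss)):
        d=inv(a)-inv(b); print("angle",(np.arctan2(d[1],d[0])-np.pi)%(2*np.pi))
E
python3 fit.py
```

```text
t [0.54063769 0.05319478 0.18565021] [ 0.2 -0.4  0.1 -0.4  0.7 -0.  -1.   0.7]
s [0.5444252  0.05549474 0.18994879] [-1.   0.3 -0.6 -0.1  1.7 -0.6]
ts [0.54224986 0.05434237 0.18947285] [-0.3 -0.8 -0.4 -1.1  0.4 -0.9 -1.3  0.3 -1.5 -0.4 -1.3 -0.8  1.  -1.1]
screwT [ 0.5411 -0.0574  0.0863] [-0.0222 -0.1095  0.0863]
screwS [ 0.5435 -0.0563  0.0863] [-0.0196 -0.1089  0.0863]
gT [0.5245 0.0357 0.1   ] [-0.0209 -0.015   0.1   ]
gS [0.5255 0.0365 0.1   ] [-0.0198 -0.0144  0.1   ]
mk [ 0.5595 -0.0671  0.0863] [-0.0059 -0.1225  0.0863]
mks [ 0.5597 -0.0657  0.0863] [-0.0054 -0.1212  0.0863]
red [ 0.5123 -0.0639  0.062 ] [-0.0516 -0.1105  0.062 ]
angle 2.4679479919563674
angle 2.425352866477094
```

Request:
arm_command --pt "0 -0.01 0 0.165" --pt "0 -0.01 0 0.165" --pt "0 -0.01 0 0.165" --pt "0 -0.01 0 0.165" --pt "0 -0.01 0 0.165" --pt "0 -0.01 0 0.165" --fingers 0 --newtons 20

```text
time: 0.9
tool_pos: [0.257, 0.6238, 0.291]
tcp_rot: [-1.567, -0.145, 0.145]
wrist_force: [-0.1, 0.5, 0.0]
width: -0.002
```

```bash
cat >> h.py <<'E'
P=np.array([.542,.0540,.188]); 
def st2w(X): return Rn.from_euler('z',P[2]).apply(X)+np.array([P[0],P[1],0])
def w2st(X): return Rn.from_euler('z',-P[2]).apply(np.array(X)-np.array([P[0],P[1],0]))
def where():
    s=sensors.read_state();R=Rn.from_rotvec(s["tcp_rot"]).as_matrix()
    print("t",round(s["time"],2),"pos",s["tool_pos"].round(4),"st",w2st(s["tool_pos"]).round(4),"xang",round(np.arctan2(R[1,0],R[0,0]),3),"F",s["wrist_force"].round(2),"w",round(s["width"],3)); return s,R
def to(X):
    s,R=where(); print("tool delta",(R.T@(np.array(X)-s["tool_pos"])).round(4))
E
python3 -c "
from h import *
to(st2w([-.02,-.11,.29]))"
```

```text
t 0.9 pos [0.257  0.6238 0.291 ] st [-0.1735  0.6131  0.291 ] xang 0.185 F [-0.08  0.45  0.01] w -0.002
tool delta [ 0.156   0.0015 -0.7225]
```

Request:
arm_command --pt "0.01 0 -0.045 0" --pt "0.01 0 -0.045 0" --pt "0.01 0 -0.045 0" --pt "0.01 0 -0.045 0" --pt "0.01 0 -0.045 0" --pt "0.01 0 -0.045 0" --pt "0.01 0 -0.045 0" --pt "0.01 0 -0.045 0" --pt "0.01 0 -0.045 0" --pt "0.01 0 -0.045 0" --pt "0.01 0 -0.045 0" --pt "0.01 0 -0.045 0" --pt "0.01 0 -0.045 0" --pt "0.01 0 -0.045 0" --pt "0.01 0 -0.045 0" --pt "0.006 0 -0.045 0" --pt "0 0 0 0" --pt "0 0 0 0"

```text
time: 3.15
tool_pos: [0.5459, -0.0532, 0.2908]
tcp_rot: [-1.565, -0.148, 0.149]
wrist_force: [-0.5, -0.3, -0.5]
width: 0.001
```

```bash
cat > look.py <<'E'
from h import *
import sys,pickle
tag=sys.argv[1]
for n in sys.argv[2:]:
    s,R=where(); c=read_camera(n)
    if n=="wrist": c=wristfix(c,s)
    pickle.dump(c,open(f"{n}_{tag}.pkl","wb"))
    cv2.imwrite(f"pics/{n}_{tag}.png",cv2.resize(c["color"][:,:,::-1],(800,600),interpolation=cv2.INTER_CUBIC))
E
python3 look.py a wrist
```

```text
t 3.15 pos [ 0.5459 -0.0532  0.2908] st [-0.0162 -0.1061  0.2908] xang 0.189 F [-0.52 -0.26 -0.49] w 0.001
```

View pics/wrist_a.png

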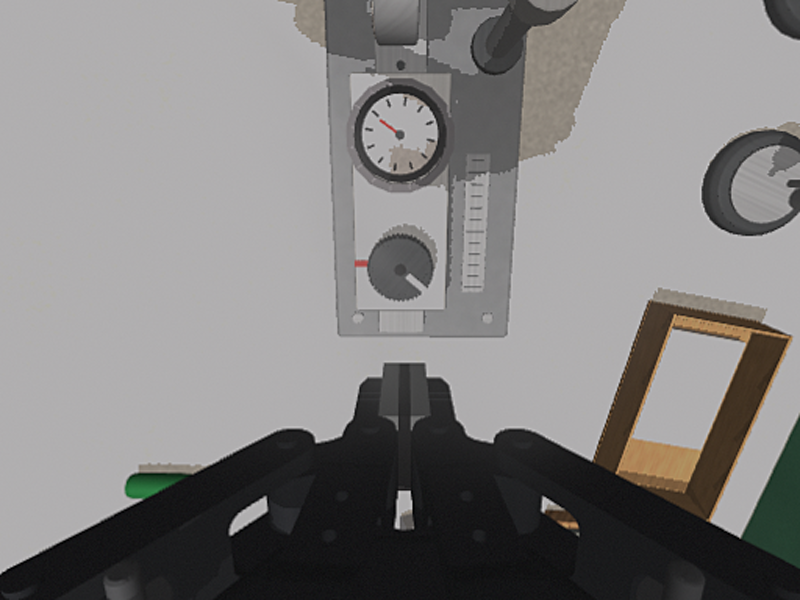

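The wrist picture shows the screw head at (400,267), the white line's end at (427,291), the red line at (361,263) and the gauge at (400,135). The shut fingertips are at (405,365).

```bash
cat > wm.py <<'E'
from h import *
import pickle
def load(n): return pickle.load(open(n,"rb"))
def m(c,UV,z,S=800/512): 
    return w2st(ray_at_z(c,[(UV[0]+.5)/S-.5,(UV[1]+.5)/S-.5],z))
E
python3 - <<'E'
from wm import *
c=load("wrist_a.pkl")
for n,uv,z in [("screw",(400.5,267.5),.0868),("mk",(421,286),.0868),("red",(361,263.5),.062),("gauge",(400,135),.1),("saddle endL",(356,308),.062),("endR",(445,309),.062),("railend",(401,331),.032),("platefl",(341,336),.018),("platefr",(507,335),.018)]: print(n,m(c,uv,z).round(4))
d=m(c,(425,290),.0868)-m(c,(400.5,267.5),.0868);print((np.arctan2(d[1],d[0])-np.pi)%(2*np.pi))
E
```

```text
screw [-0.0181 -0.1074  0.0868]
mk [-0.0025 -0.1217  0.0868]
red [-0.05   -0.1093  0.062 ]
gauge [-0.0183 -0.0142  0.1   ]
saddle endL [-0.055  -0.1467  0.062 ]
endR [ 0.0186 -0.1475  0.062 ]
railend [-0.018  -0.1775  0.032 ]
platefl [-0.0745 -0.1875  0.018 ]
platefr [ 0.0815 -0.1862  0.018 ]
2.3903075755469745
```

Request:
arm_command --pt "-0.003 0.01 -0.011 0" --pt "0 0.03 -0.011 0" --pt "0 0.04 0 0" --pt "0 0.04 0 0" --pt "0 0.04 0 0" --pt "0 0.02 0 0" --pt "0 0.014 0 0" --pt "0 0 0 0" --pt "0 0 0 0"

```text
time: 4.32
tool_pos: [0.5484, -0.0757, 0.0984]
tcp_rot: [-1.566, -0.151, 0.148]
wrist_force: [0.1, -0.0, 0.4]
width: 0.002
```

```bash
python3 look.py b wrist
```

```text
t 4.33 pos [ 0.5484 -0.0757  0.0984] st [-0.018  -0.1286  0.0984] xang 0.19 F [ 0.07 -0.    0.39] w 0.002
```

View pics/wrist_b.png

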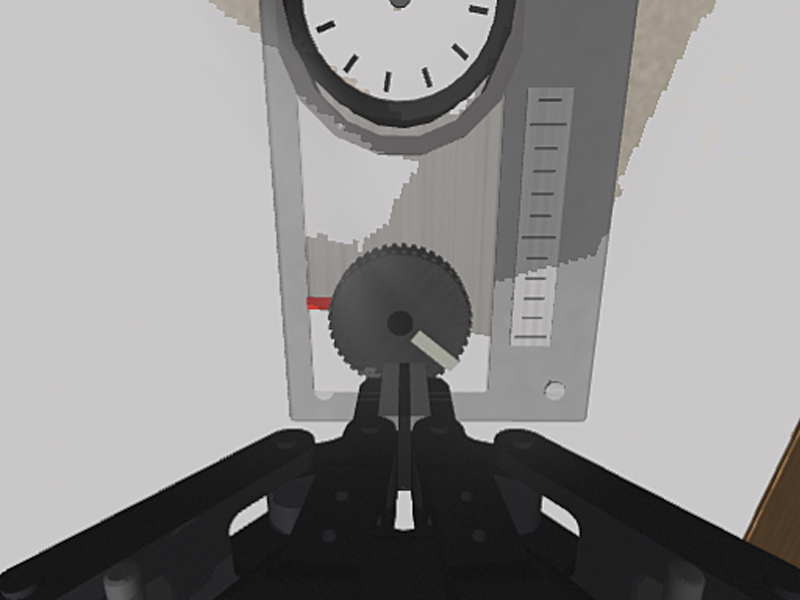

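The head is centred at (400,318) and the white line runs from (414,336) to (457,364). The fingertip is over the near rim.

```bash
python3 - <<'E'
from wm import *
c=load("wrist_b.pkl")
a=m(c,(400,321.5),.0868);b=m(c,(455,364),.0868)
print(a,b,m(c,(329,318),.0868),m(c,(472,318),.0868),m(c,(401,248),.0868))
for p,q in ((a,b),(m(c,(415,335),.0868),m(c,(457,366),.0868))):
  d=q-p;print((np.arctan2(d[1],d[0])-np.pi)%(2*np.pi),np.linalg.norm(d))
E
```

```text
[-0.01871491 -0.10860459  0.0868    ] [ 0.00085341 -0.12449544  0.0868    ] [-0.04321955 -0.10737683  0.0868    ] [ 0.00615621 -0.10728387  0.0868    ] [-0.01839617 -0.08298357  0.0868    ]
2.4595350513052097 0.025207900886375926
2.4811621206820442 0.01908022528248836
```

Request:
arm_command --pt "0 0.004 0 0" --pt "0 0.003 0 0" --pt "0 0.002 0 0" --pt "0 0.001 0 0" --pt "0 0 0 0"

```text
time: 5.0
tool_pos: [0.5474, -0.0756, 0.0871]
tcp_rot: [-1.566, -0.149, 0.149]
wrist_force: [0.1, 0.1, 0.4]
width: -0.006
```

Request:
arm_command --pt "0 0.0005 0 0" --pt "0 0.0005 0 0" --pt "0 0 0 0"

```text
time: 5.38
tool_pos: [0.5477, -0.0757, 0.0867]
tcp_rot: [-1.566, -0.15, 0.149]
wrist_force: [-0.9, -0.3, 2.5]
width: -0.001
```

Request:
arm_command --pt "0 0.0005 0 0" --pt "0 0 0 0"

```text
time: 5.62
tool_pos: [0.5479, -0.0758, 0.0866]
tcp_rot: [-1.566, -0.15, 0.149]
wrist_force: [-0.9, -0.4, 6.1]
width: -0.003
```

```bash
cat > circ.py <<'E'
from h import *
import sys
phi=float(sys.argv[1]);d=float(sys.argv[2]);n=int(sys.argv[3]);r=float(sys.argv[4]);up=float(sys.argv[5])
def pr():
    for k in range(n):
        a=phi+k*d
        print([round(r*(np.cos(a+d)-np.cos(a)),4),round(-up*d,5),round(r*(np.sin(a+d)-np.sin(a)),4),0],end=", ")
    print()
s,R=where(); q=w2st(s["tool_pos"])-np.array([-.0187,-.108,0]);print("r",np.hypot(q[0],q[1]),"phi",np.arctan2(q[1],q[0]))
pr()
E
python3 circ.py -1.54 0.2 5 .0205 .00032
```

```text
t 5.62 pos [ 0.5479 -0.0758  0.0866] st [-0.0185 -0.1286  0.0866] xang 0.19 F [-0.85 -0.39  6.05] w -0.003
r 0.020641869579512303 phi -1.5598667910841046
[np.float64(0.0041), -6e-05, np.float64(0.0005), 0], [np.float64(0.0039), -6e-05, np.float64(0.0013), 0], [np.float64(0.0035), -6e-05, np.float64(0.0021), 0], [np.float64(0.003), -6e-05, np.float64(0.0027), 0], [np.float64(0.0024), -6e-05, np.float64(0.0033), 0],
```

Request:
arm_command --pt "0.0041 -6e-05 0.0003 0" --pt "0.0039 -6e-05 0.0012 0" --pt "0.0036 -6e-05 0.002 0" --pt "0.0031 -6e-05 0.0027 0" --pt "0.0025 -6e-05 0.0032 0" --pt "0 0 0 0"

```text
time: 6.38
tool_pos: [0.5632, -0.0636, 0.0868]
tcp_rot: [-1.567, -0.15, 0.149]
wrist_force: [-1.1, -1.4, 6.2]
width: 0.002
```

```bash
python3 look.py c wrist; python3 circ.py 0 1 1 1 1
```

```text
t 6.38 pos [ 0.5632 -0.0636  0.0868] st [-0.0011 -0.1194  0.0868] xang 0.191 F [-1.07 -1.4   6.17] w 0.002
t 6.42 pos [ 0.5632 -0.0636  0.0868] st [-0.0011 -0.1195  0.0868] xang 0.19 F [-0.63 -1.21  4.99] w 0.005
r 0.020980103766085386 phi -0.5787559032121107
[np.float64(-0.4597), -1.0, np.float64(0.8415), 0],
```

View pics/wrist_c.png

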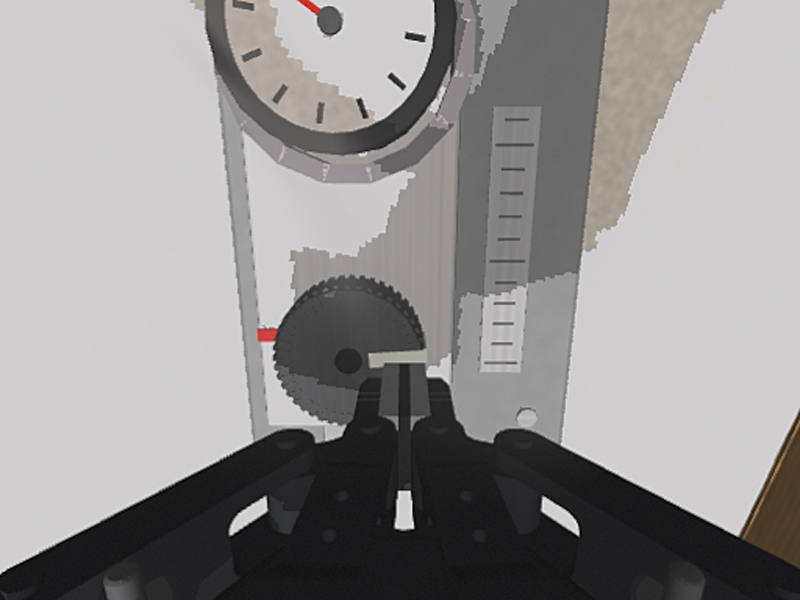

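The white line now points along station +x, from (369,360) to (426,355).

```bash
cat >> wm.py <<'E'
def ang(tag,p,q,z):
    c=load(f"wrist_{tag}.pkl"); a,b=m(c,p,z),m(c,q,z); d=b-a
    print(a.round(4),b.round(4),"len",np.linalg.norm(d).round(4),"screw mod 2pi",((np.arctan2(d[1],d[0])-np.pi)%(2*np.pi)).round(3))
E
python3 -c "
from wm import *
ang('c',(369,361),(427,355),.087); ang('c',(348,361),(427,355),.087)"
python3 circ.py -.579 .2 16 .0207 .00028
```

```text
[-0.0119 -0.1092  0.087 ] [ 0.007 -0.107  0.087] len 0.0191 screw mod 2pi 3.255
[-0.0188 -0.1092  0.087 ] [ 0.007 -0.107  0.087] len 0.0259 screw mod 2pi 3.225
t 6.42 pos [ 0.5632 -0.0636  0.0868] st [-0.0011 -0.1195  0.0868] xang 0.19 F [-0.63 -1.21  4.99] w 0.005
r 0.020980103766085386 phi -0.5787559032121107
[np.float64(0.0019), -6e-05, np.float64(0.0037), 0], [np.float64(0.0011), -6e-05, np.float64(0.004), 0], [np.float64(0.0003), -6e-05, np.float64(0.0041), 0], [np.float64(-0.0005), -6e-05, np.float64(0.0041), 0], [np.float64(-0.0013), -6e-05, np.float64(0.0039), 0], [np.float64(-0.0021), -6e-05, np.float64(0.0036), 0], [np.float64(-0.0027), -6e-05, np.float64(0.0031), 0], [np.float64(-0.0033), -6e-05, np.float64(0.0025), 0], [np.float64(-0.0037), -6e-05, np.float64(0.0018), 0], [np.float64(-0.004), -6e-05, np.float64(0.001), 0], [np.float64(-0.0041), -6e-05, np.float64(0.0002), 0], [np.float64(-0.0041), -6e-05, np.float64(-0.0006), 0], [np.float64(-0.0039), -6e-05, np.float64(-0.0014), 0], [np.float64(-0.0035), -6e-05, np.float64(-0.0022), 0], [np.float64(-0.003), -6e-05, np.float64(-0.0028), 0], [np.float64(-0.0024), -6e-05, np.float64(-0.0034), 0],
```

Request:
arm_command --pt "0.0019 -5e-05 0.0037 0" --pt "0.0011 -5e-05 0.004 0" --pt "0.0003 -5e-05 0.0041 0" --pt "-0.0005 -5e-05 0.0041 0" --pt "-0.0013 -5e-05 0.0039 0" --pt "-0.0021 -5e-05 0.0036 0" --pt "-0.0027 -5e-05 0.0031 0" --pt "-0.0033 -5e-05 0.0025 0"

```text
time: 7.42
tool_pos: [0.552, -0.0355, 0.0872]
tcp_rot: [-1.566, -0.152, 0.147]
wrist_force: [2.6, -0.4, 5.7]
width: -0.002
```

```bash
python3 look.py d wrist; python3 circ.py 0 1 1 1 1
```

```text
t 7.42 pos [ 0.552  -0.0355  0.0872] st [-0.0069 -0.0898  0.0872] xang 0.19 F [ 2.56 -0.39  5.68] w -0.002
t 7.47 pos [ 0.5514 -0.0353  0.0872] st [-0.0074 -0.0894  0.0872] xang 0.19 F [2.33 0.55 7.06] w -0.001
r 0.021699566972284333 phi 1.025644555638598
[np.float64(-0.4597), -1.0, np.float64(0.8415), 0],
```

View pics/wrist_d.png

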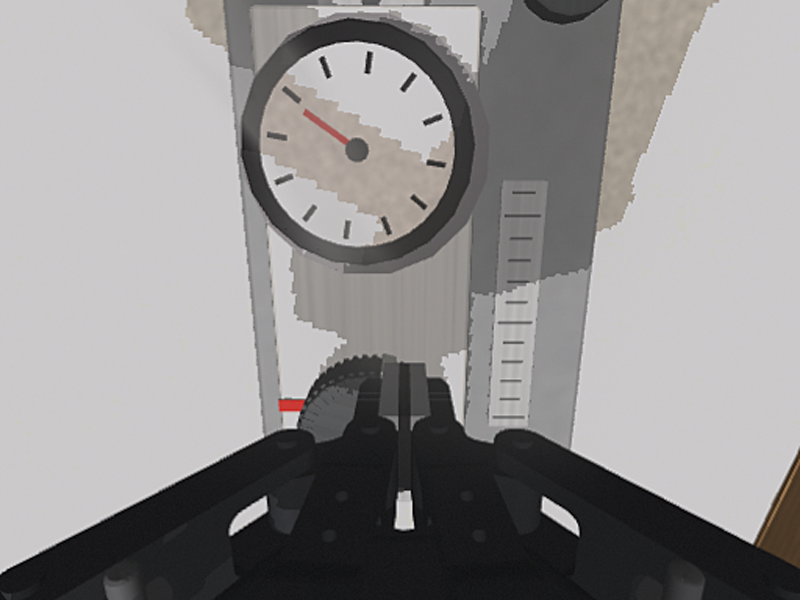

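```bash
python3 circ.py 1.026 .2 19 .0210 .00028 | tail -1 | sed 's/np.float64(\([^)]*\))/\1/g'
```

```text
[-0.0038, -6e-05, 0.0018, 0], [-0.0041, -6e-05, 0.001, 0], [-0.0042, -6e-05, 0.0002, 0], [-0.0041, -6e-05, -0.0006, 0], [-0.0039, -6e-05, -0.0015, 0], [-0.0036, -6e-05, -0.0022, 0], [-0.0031, -6e-05, -0.0029, 0], [-0.0024, -6e-05, -0.0034, 0], [-0.0017, -6e-05, -0.0038, 0], [-0.0009, -6e-05, -0.0041, 0], [-0.0001, -6e-05, -0.0042, 0], [0.0008, -6e-05, -0.0041, 0], [0.0016, -6e-05, -0.0039, 0], [0.0023, -6e-05, -0.0035, 0], [0.003, -6e-05, -0.003, 0], [0.0035, -6e-05, -0.0023, 0], [0.0039, -6e-05, -0.0016, 0], [0.0041, -6e-05, -0.0008, 0], [0.0042, -6e-05, 0.0001, 0],
```

Request:
arm_command --pt "-0.0038 -6e-05 0.0016 0" --pt "-0.0041 -6e-05 0.0008 0" --pt "-0.0042 -6e-05 0.0001 0" --pt "-0.0041 -6e-05 -0.0007 0" --pt "-0.0039 -6e-05 -0.0015 0" --pt "-0.0035 -6e-05 -0.0022 0" --pt "-0.003 -6e-05 -0.0029 0" --pt "-0.0024 -6e-05 -0.0034 0" --pt "-0.0017 -6e-05 -0.0038 0" --pt "-0.0009 -6e-05 -0.0041 0"

```text
time: 8.72
tool_pos: [0.5224, -0.0562, 0.0876]
tcp_rot: [-1.563, -0.149, 0.149]
wrist_force: [-0.6, 4.2, 9.0]
width: -0.003
```

```bash
python3 look.py e wrist; python3 circ.py 0 1 1 1 1
```

```text
t 8.72 pos [ 0.5224 -0.0562  0.0876] st [-0.0398 -0.1046  0.0876] xang 0.189 F [-0.61  4.19  8.96] w -0.003
t 8.78 pos [ 0.5224 -0.0567  0.0876] st [-0.04   -0.1051  0.0876] xang 0.189 F [-0.9   2.86  8.94] w 0.003
r 0.021453830195735466 phi 3.005007885054854
[np.float64(-0.4597), -1.0, np.float64(0.8415), 0],
```

View pics/wrist_e.png

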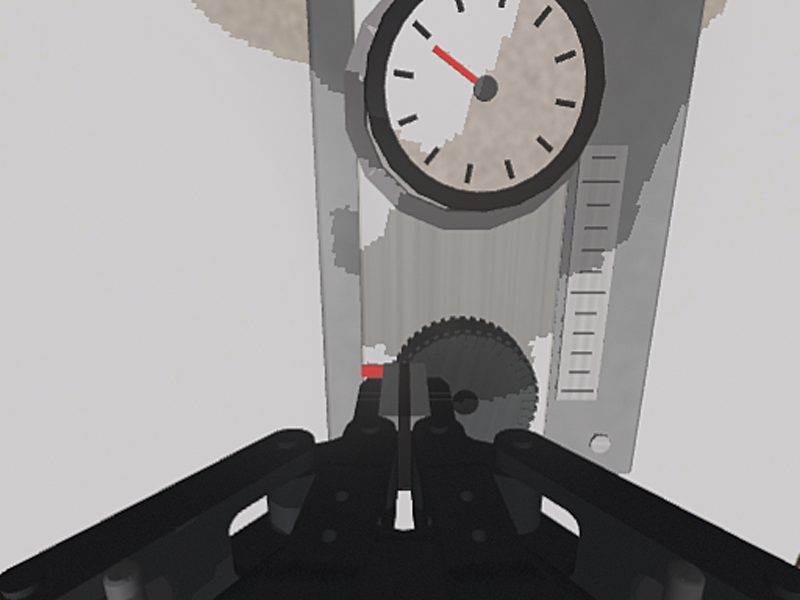

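Request:
arm_command --pt "0 -0.0002 -0.0041 0" --pt "0.0008 -0.0001 -0.0041 0" --pt "0.0016 -0.0001 -0.0039 0" --pt "0.0023 -9e-05 -0.0035 0" --pt "0.003 -9e-05 -0.003 0" --pt "0.0035 -9e-05 -0.0023 0" --pt "0.0039 -9e-05 -0.0016 0" --pt "0.0041 -9e-05 -0.0008 0"

```text
time: 9.78
tool_pos: [0.5436, -0.0767, 0.088]
tcp_rot: [-1.565, -0.146, 0.153]
wrist_force: [-4.7, -1.2, 10.9]
width: -0.0
```

```bash
python3 look.py f wrist; python3 circ.py 0 1 1 1 1
```

```text
t 9.78 pos [ 0.5436 -0.0767  0.088 ] st [-0.0228 -0.1287  0.088 ] xang 0.19 F [-4.73 -1.16 10.88] w -0.0
t 9.82 pos [ 0.5443 -0.0767  0.088 ] st [-0.0222 -0.1288  0.088 ] xang 0.19 F [-3.13 -0.71  9.07] w 0.003
r 0.02107578834737818 phi -1.7359849240019427
[np.float64(-0.4597), -1.0, np.float64(0.8415), 0],
```

View pics/wrist_f.png

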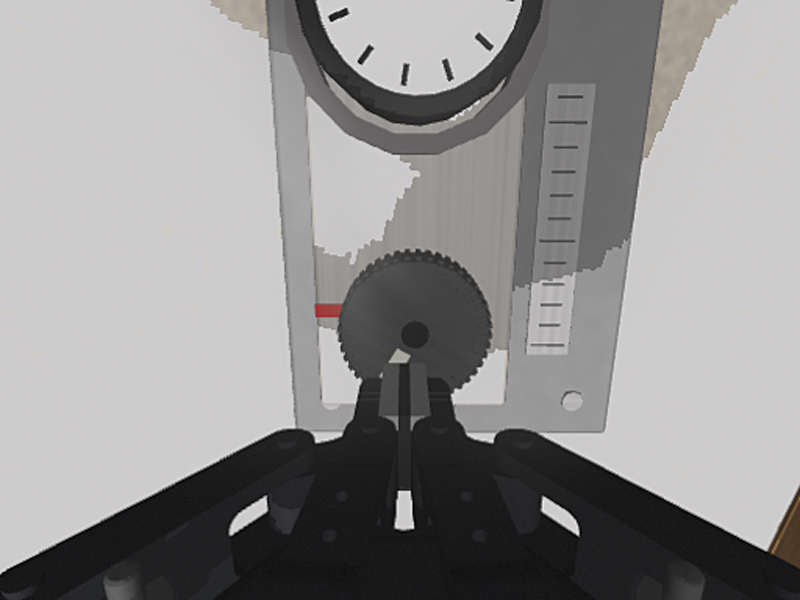

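The white line is now just under the tip, its inner end at (400,356) against the centre at (414,334). That puts the screw at about 7.3 rad.

```bash
python3 -c "
from wm import *
ang('f',(414,334.5),(400,356),.0884);"
python3 circ.py -1.736 .2 20 .0208 .0004 | tail -1 | sed 's/np.float64(\([^)]*\))/\1/g'
```

```text
[-0.019  -0.1091  0.0884] [-0.0235 -0.1165  0.0884] len 0.0087 screw mod 2pi 1.028
[0.0041, -8e-05, -0.0003, 0], [0.0041, -8e-05, 0.0006, 0], [0.0039, -8e-05, 0.0014, 0], [0.0036, -8e-05, 0.0021, 0], [0.0031, -8e-05, 0.0028, 0], [0.0025, -8e-05, 0.0033, 0], [0.0018, -8e-05, 0.0038, 0], [0.001, -8e-05, 0.004, 0], [0.0001, -8e-05, 0.0042, 0], [-0.0007, -8e-05, 0.0041, 0], [-0.0015, -8e-05, 0.0039, 0], [-0.0022, -8e-05, 0.0035, 0], [-0.0029, -8e-05, 0.003, 0], [-0.0034, -8e-05, 0.0024, 0], [-0.0038, -8e-05, 0.0016, 0], [-0.0041, -8e-05, 0.0009, 0], [-0.0042, -8e-05, 0.0, 0], [-0.0041, -8e-05, -0.0008, 0], [-0.0038, -8e-05, -0.0016, 0], [-0.0034, -8e-05, -0.0023, 0],
```

Request:
arm_command --pt "0.0041 -0.0003 -0.0003 0" --pt "0.0041 -0.0002 0.0006 0" --pt "0.0039 -8e-05 0.0014 0" --pt "0.0036 -8e-05 0.0021 0" --pt "0.0031 -8e-05 0.0028 0" --pt "0.0025 -8e-05 0.0033 0" --pt "0.0018 -8e-05 0.0038 0"

```text
time: 10.7
tool_pos: [0.5646, -0.0593, 0.0884]
tcp_rot: [-1.566, -0.147, 0.152]
wrist_force: [-1.0, -2.2, 5.3]
width: -0.002
```

```bash
python3 look.py g wrist; python3 circ.py 0 1 1 1 1
```

```text
t 10.7 pos [ 0.5646 -0.0593  0.0884] st [ 0.0011 -0.1155  0.0884] xang 0.19 F [-1.03 -2.22  5.29] w -0.002
t 10.75 pos [ 0.5647 -0.0588  0.0884] st [ 0.0012 -0.1151  0.0884] xang 0.19 F [-1.03 -1.59  5.44] w 0.002
r 0.02116240021466252 phi -0.3415050697333935
[np.float64(-0.4597), -1.0, np.float64(0.8415), 0],
```

View pics/wrist_g.png

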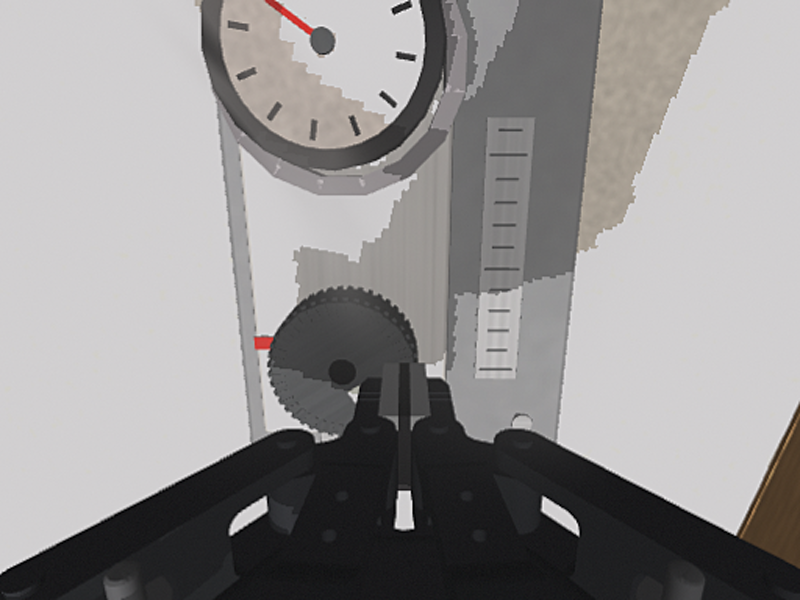

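Request:
arm_command --pt "0.001 -6e-05 0.004 0" --pt "0.0001 -6e-05 0.0042 0" --pt "-0.0007 -7e-05 0.0041 0" --pt "-0.0015 -7e-05 0.0039 0" --pt "-0.0022 -7e-05 0.0035 0" --pt "-0.0029 -7e-05 0.003 0" --pt "-0.0034 -7e-05 0.0024 0" --pt "-0.0038 -8e-05 0.0016 0" --pt "-0.0041 -8e-05 0.0008 0"

```text
time: 11.88
tool_pos: [0.5426, -0.0352, 0.089]
tcp_rot: [-1.565, -0.148, 0.15]
wrist_force: [0.4, -0.0, 0.0]
width: 0.002
```

```bash
python3 circ.py 0 1 1 1 1
```

```text
t 11.88 pos [ 0.5426 -0.0352  0.089 ] st [-0.0161 -0.0878  0.089 ] xang 0.19 F [ 0.38 -0.01  0.02] w 0.002
r 0.020401692368307668 phi 1.4412421109319162
[np.float64(-0.4597), -1.0, np.float64(0.8415), 0],
```

Request:
arm_command --pt "0 0.0004 0 0" --pt "0 0.0004 0 0" --pt "0 0 0 0"

```text
time: 12.25
tool_pos: [0.5433, -0.0353, 0.0888]
tcp_rot: [-1.565, -0.148, 0.15]
wrist_force: [-2.7, 1.2, 5.6]
width: 0.0
```

```bash
python3 circ.py 1.44 .2 20 .0205 .0003 | sed 's/np.float64(\([^)]*\))/\1/g'
```

```text
t 12.25 pos [ 0.5433 -0.0353  0.0888] st [-0.0154 -0.0879  0.0888] xang 0.19 F [-2.75  1.15  5.57] w 0.0
r 0.020335160855777065 phi 1.4099827515169445
[-0.0041, -6e-05, 0.0001, 0], [-0.004, -6e-05, -0.0007, 0], [-0.0038, -6e-05, -0.0015, 0], [-0.0034, -6e-05, -0.0022, 0], [-0.0029, -6e-05, -0.0028, 0], [-0.0023, -6e-05, -0.0034, 0], [-0.0016, -6e-05, -0.0038, 0], [-0.0008, -6e-05, -0.004, 0], [-0.0, -6e-05, -0.0041, 0], [0.0008, -6e-05, -0.004, 0], [0.0016, -6e-05, -0.0038, 0], [0.0023, -6e-05, -0.0034, 0], [0.0029, -6e-05, -0.0029, 0], [0.0034, -6e-05, -0.0022, 0], [0.0038, -6e-05, -0.0015, 0], [0.004, -6e-05, -0.0007, 0], [0.0041, -6e-05, 0.0001, 0], [0.004, -6e-05, 0.0009, 0], [0.0037, -6e-05, 0.0017, 0], [0.0033, -6e-05, 0.0024, 0],
```

Request:
arm_command --pt "-0.0041 -5e-05 0.0001 0" --pt "-0.004 -5e-05 -0.0007 0" --pt "-0.0038 -5e-05 -0.0015 0" --pt "-0.0034 -5e-05 -0.0022 0" --pt "-0.0029 -5e-05 -0.0028 0" --pt "-0.0023 -6e-05 -0.0034 0" --pt "-0.0016 -6e-05 -0.0038 0"

```text
time: 13.12
tool_pos: [0.5242, -0.0538, 0.089]
tcp_rot: [-1.565, -0.149, 0.15]
wrist_force: [-0.1, 2.7, 3.4]
width: -0.002
```

```bash
python3 look.py i wrist;python3 circ.py 0 1 1 1 1
```

```text
t 13.12 pos [ 0.5242 -0.0538  0.089 ] st [-0.0376 -0.1025  0.089 ] xang 0.19 F [-0.15  2.66  3.42] w -0.002
t 13.18 pos [ 0.5242 -0.0542  0.089 ] st [-0.0378 -0.1029  0.089 ] xang 0.19 F [-0.47  1.8   2.73] w 0.003
r 0.01971441864187774 phi 2.881659765513122
[np.float64(-0.4597), -1.0, np.float64(0.8415), 0],
```

View pics/wrist_i.png

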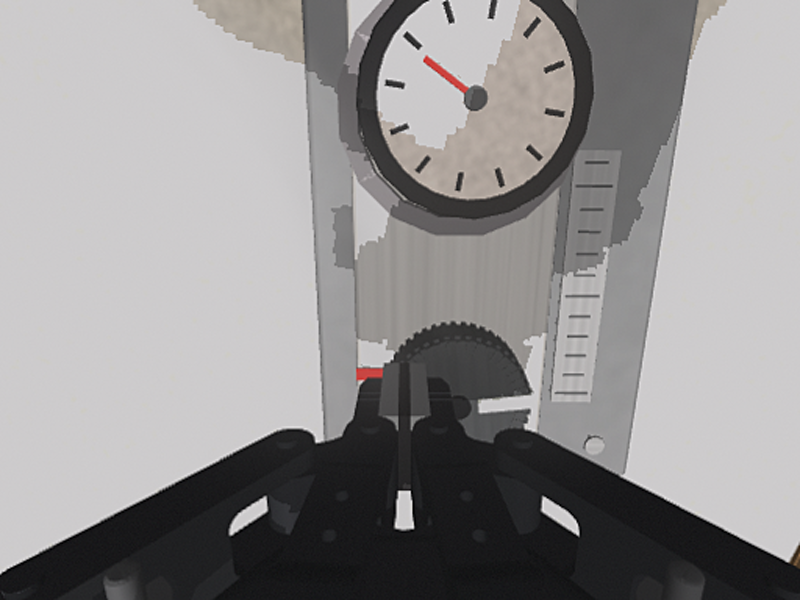

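```bash
python3 -c "
from wm import *
ang('i',(478,407.5),(533,401),.0889)"; python3 circ.py 2.88 .2 20 .0205 .0003 | tail -1| sed 's/np.float64(\([^)]*\))/\1/g'
```

```text
[-0.0119 -0.1093  0.0889] [ 0.0066 -0.1068  0.0889] len 0.0186 screw mod 2pi 3.276
[-0.0007, -6e-05, -0.004, 0], [0.0002, -6e-05, -0.0041, 0], [0.001, -6e-05, -0.004, 0], [0.0017, -6e-05, -0.0037, 0], [0.0024, -6e-05, -0.0033, 0], [0.003, -6e-05, -0.0027, 0], [0.0035, -6e-05, -0.0021, 0], [0.0039, -6e-05, -0.0013, 0], [0.0041, -6e-05, -0.0005, 0], [0.0041, -6e-05, 0.0003, 0], [0.0039, -6e-05, 0.0011, 0], [0.0037, -6e-05, 0.0018, 0], [0.0032, -6e-05, 0.0025, 0], [0.0026, -6e-05, 0.0031, 0], [0.002, -6e-05, 0.0036, 0], [0.0012, -6e-05, 0.0039, 0], [0.0004, -6e-05, 0.0041, 0], [-0.0004, -6e-05, 0.0041, 0], [-0.0012, -6e-05, 0.0039, 0], [-0.002, -6e-05, 0.0036, 0],
```

Request:
arm_command --pt "-0.001 0.0004 0 0" --pt "-0.001 -6e-05 -0.004 0" --pt "0.0002 -6e-05 -0.0041 0" --pt "0.001 -6e-05 -0.004 0" --pt "0.0017 -6e-05 -0.0037 0" --pt "0.0024 -6e-05 -0.0033 0" --pt "0.003 -7e-05 -0.0027 0" --pt "0.0035 -7e-05 -0.0021 0" --pt "0.0039 -7e-05 -0.0013 0"

```text
time: 14.3
tool_pos: [0.5416, -0.0767, 0.0893]
tcp_rot: [-1.567, -0.147, 0.152]
wrist_force: [-4.1, -1.1, 6.5]
width: 0.003
```

```bash
python3 look.py j wrist;python3 circ.py 0 1 1 1 1
```

```text
t 14.3 pos [ 0.5416 -0.0767  0.0893] st [-0.0249 -0.1283  0.0893] xang 0.191 F [-4.05 -1.09  6.5 ] w 0.003
t 14.35 pos [ 0.5422 -0.0768  0.0893] st [-0.0242 -0.1285  0.0893] xang 0.19 F [-3.15 -1.73  5.75] w -0.0
r 0.021263867498180808 phi -1.8330349521377778
[np.float64(-0.4597), -1.0, np.float64(0.8415), 0],
```

View pics/wrist_j.png

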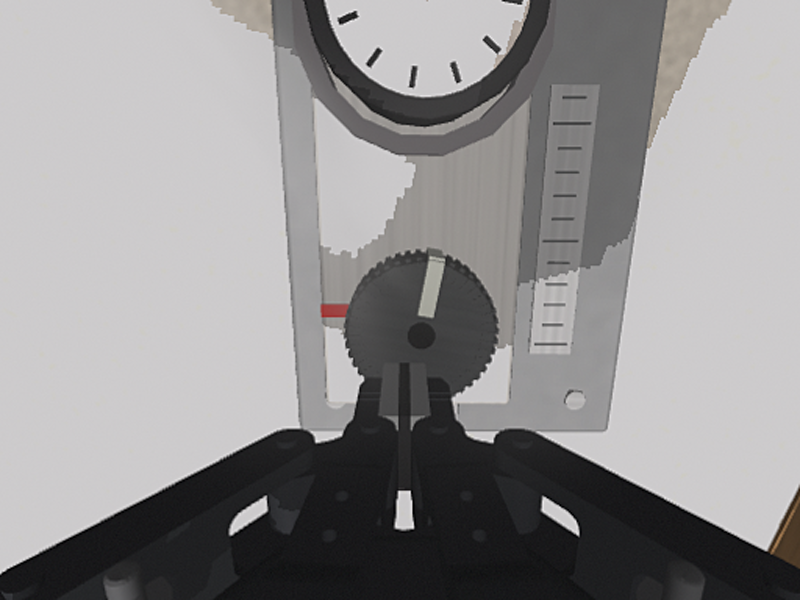

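The white line now points nearly along station +y, from (427,317) to (437,256).

```bash
python3 -c "
from wm import *
ang('j',(427,317),(437,257),.0893);ang('j',(421.5,336),(437,257),.0893)"; python3 circ.py -1.833 .2 10 .0208 .0003 | tail -1| sed 's/np.float64(\([^)]*\))/\1/g'
```

```text
[-0.0169 -0.1029  0.0893] [-0.0142 -0.0835  0.0893] len 0.0196 screw mod 2pi 4.572
[-0.0186 -0.1094  0.0893] [-0.0142 -0.0835  0.0893] len 0.0262 screw mod 2pi 4.543
[0.0041, -6e-05, -0.0007, 0], [0.0042, -6e-05, 0.0002, 0], [0.004, -6e-05, 0.001, 0], [0.0038, -6e-05, 0.0018, 0], [0.0033, -6e-05, 0.0025, 0], [0.0028, -6e-05, 0.0031, 0], [0.0021, -6e-05, 0.0036, 0], [0.0014, -6e-05, 0.0039, 0], [0.0006, -6e-05, 0.0041, 0], [-0.0003, -6e-05, 0.0041, 0],
```

Request:
arm_command --pt "0.0041 -6e-05 -0.0007 0" --pt "0.0042 -5e-05 0.0002 0" --pt "0.004 -5e-05 0.001 0" --pt "0.0038 -5e-05 0.0018 0" --pt "0.0033 -5e-05 0.0025 0" --pt "0.0028 -5e-05 0.0031 0" --pt "0.0021 -5e-05 0.0036 0" --pt "0 0 0 0"

```text
time: 15.35
tool_pos: [0.5645, -0.0607, 0.0896]
tcp_rot: [-1.567, -0.149, 0.15]
wrist_force: [-1.0, -3.1, 4.6]
width: -0.002
```

```bash
python3 look.py k wrist;python3 circ.py 0 1 1 1 1
```

```text
t 15.35 pos [ 0.5645 -0.0607  0.0896] st [ 0.0007 -0.1169  0.0896] xang 0.191 F [-0.96 -3.14  4.57] w -0.002
t 15.4 pos [ 0.5646 -0.0607  0.0896] st [ 0.0008 -0.1169  0.0896] xang 0.19 F [-1.48 -3.16  4.85] w -0.004
r 0.021372684719869226 phi -0.42727931974281713
[np.float64(-0.4597), -1.0, np.float64(0.8415), 0],
```

View pics/wrist_k.png

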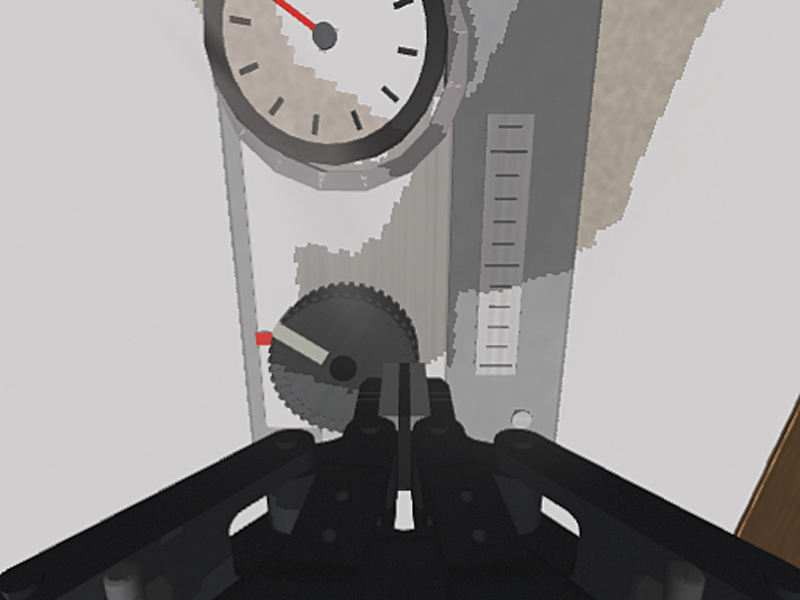

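The white line runs from (326,360) to (275,327), a little clockwise of the red line.

```bash
python3 -c "
from wm import *
ang('k',(326,360),(276,328),.0896);ang('k',(343,369),(276,328),.0896)
c=load('wrist_k.pkl');print(m(c,(263,338),.062))"; python3 circ.py -.427 .2 6 .021 .0003 | tail -1| sed 's/np.float64(\([^)]*\))/\1/g'
```

```text
[-0.0242 -0.1064  0.0896] [-0.0398 -0.0953  0.0896] len 0.0191 screw mod 2pi 5.666
[-0.0188 -0.1096  0.0896] [-0.0398 -0.0953  0.0896] len 0.0254 screw mod 2pi 5.688
[-0.05302335 -0.10912866  0.062     ]
[0.0013, -6e-05, 0.004, 0], [0.0005, -6e-05, 0.0042, 0], [-0.0003, -6e-05, 0.0042, 0], [-0.0011, -6e-05, 0.004, 0], [-0.0019, -6e-05, 0.0037, 0], [-0.0026, -6e-05, 0.0033, 0],
```

Request:
arm_command --pt "0.0013 -5e-05 0.004 0" --pt "0.0005 -5e-05 0.0042 0" --pt "-0.0003 -5e-05 0.0042 0" --pt "-0.0008 -3e-05 0.0028 0" --pt "0 0 0 0"

```text
time: 16.02
tool_pos: [0.5626, -0.0443, 0.0899]
tcp_rot: [-1.565, -0.15, 0.149]
wrist_force: [1.2, -1.6, 5.0]
width: 0.002
```

Request:
arm_command --pt "0 -0.002 0 0" --pt "0 -0.008 0 0" --pt "0 -0.025 0 0" --pt "0 -0.025 -0.02 0" --pt "0 0 -0.02 0" --pt "0 0 0 0"

```text
time: 16.77
tool_pos: [0.5695, -0.0854, 0.1488]
tcp_rot: [-1.565, -0.147, 0.148]
wrist_force: [0.2, 0.8, 0.5]
width: 0.002
```

```bash
python3 look.py l wrist
```

```text
t 16.77 pos [ 0.5695 -0.0854  0.1488] st [ 0.001  -0.1421  0.1488] xang 0.188 F [0.2  0.78 0.52] w 0.002
```

View pics/wrist_l.png

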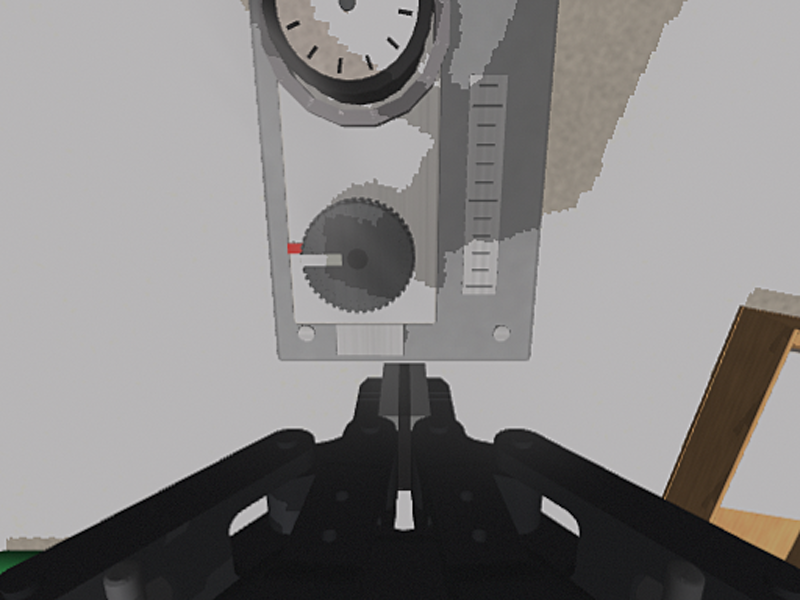

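The white line is now level at (302–342, 260), pointing along station −x. Its offset from the red line at (295,248) is parallax from the height difference.

```bash
python3 -c "
from wm import *
ang('l',(342,260),(303,260),.09);ang('l',(358,260.5),(303,260),.09)
c=load('wrist_l.pkl')
print('end',m(c,(365,323),.062),m(c,(296,323),.062),m(c,(436,323),.062),'rail',m(c,(337,350),.032),m(c,(404,350),.032),m(c,(295,248),.062))
to(st2w([-.0185,-.175,.13]))
"
```

```text
[-0.0253 -0.1096  0.09  ] [-0.0423 -0.1097  0.09  ] len 0.017 screw mod 2pi 0.0
[-0.0184 -0.1099  0.09  ] [-0.0423 -0.1097  0.09  ] len 0.0239 screw mod 2pi 6.274
end [-0.01839932 -0.1480034   0.062     ] [-0.05395613 -0.14801528  0.062     ] [ 0.01819596 -0.1479898   0.062     ] rail [-0.03799118 -0.17499732  0.032     ] [ 0.00172189 -0.17498425  0.032     ] [-0.05196873 -0.10909041  0.062     ]
t 16.82 pos [ 0.5689 -0.0846  0.1482] st [ 0.0005 -0.1412  0.1482] xang 0.188 F [-0.64  1.06 -0.15] w 0.001
tool delta [-0.019   0.0182 -0.0338]
```

Request:
arm_command --pt "-0.01 0 -0.02 0" --pt "-0.009 0 -0.014 0" --pt "0 0.03 0 0" --pt "0 0.03 0 0" --pt "0 0.03 0 0" --pt "0 0.015 0 0" --pt "0 0.003 0 0" --pt "0 0 0 0"

```text
time: 17.82
tool_pos: [0.5582, -0.1213, 0.0423]
tcp_rot: [-1.566, -0.15, 0.148]
wrist_force: [1.0, 0.2, 0.8]
width: -0.002
```

```bash
python3 look.py m wrist
```

```text
t 17.82 pos [ 0.5582 -0.1213  0.0423] st [-0.0168 -0.1752  0.0423] xang 0.19 F [0.98 0.17 0.76] w -0.002
```

View pics/wrist_m.png

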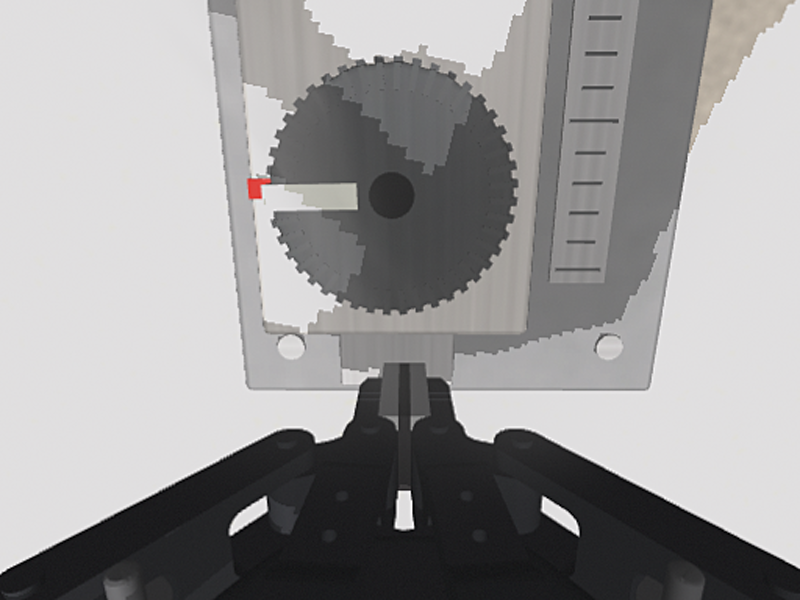

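The fingertip stands over the rail behind the saddle's end, with the face at row 333, the head clear of the tip and the mark still lined up. Now I'll advance it to contact.

Request:
arm_command --pt "-0.001 0 0.005 0" --pt "0 0 0.005 0" --pt "0 0 0.004 0" --pt "0 0 0.004 0" --pt "0 0 0.004 0" --pt "0 0 0.004 0"

```text
time: 18.62
tool_pos: [0.552, -0.0959, 0.042]
tcp_rot: [-1.566, -0.15, 0.149]
wrist_force: [-0.1, -3.0, 2.8]
width: 0.0
```

```bash
python3 look.py n wrist
```

```text
t 18.62 pos [ 0.552  -0.0959  0.042 ] st [-0.0182 -0.1492  0.042 ] xang 0.19 F [-0.1  -3.    2.84] w 0.0
```

View pics/wrist_n.png

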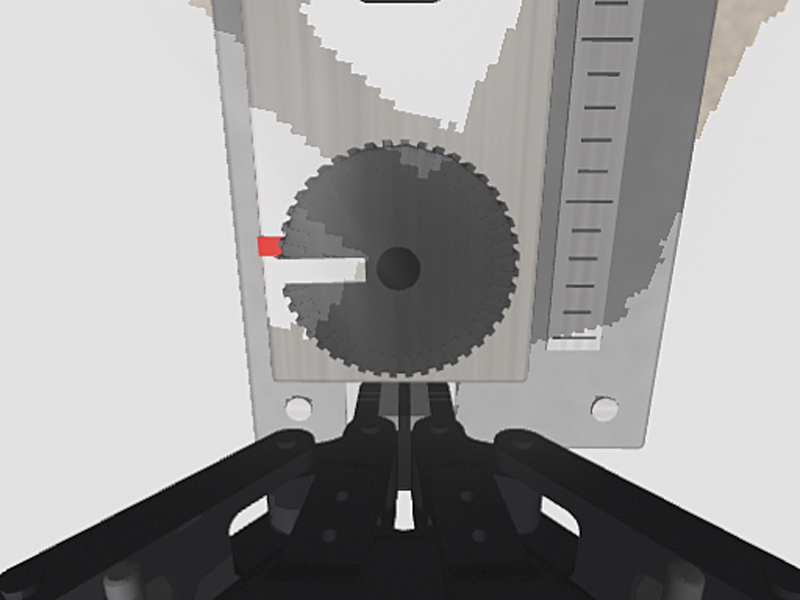

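Request:
arm_command --pt "0 0 0.004 0" --pt "0 0 0.004 0" --pt "0 0 0.004 0" --pt "0 0 0.004 0" --pt "0 0 0.004 0" --pt "0 0 0.004 0" --pt "0 0 0.004 0" --pt "0 0 0.004 0" --pt "0 0 0.004 0" --pt "0 0 0.004 0" --pt "0 0 0.003 0" --pt "0 0 0.002 0"

```text
time: 20.18
tool_pos: [0.5432, -0.0513, 0.0416]
tcp_rot: [-1.566, -0.149, 0.149]
wrist_force: [2.1, -2.6, 1.6]
width: 0.002
```

```bash
python3 look.py o wrist scene
```

```text
t 20.18 pos [ 0.5432 -0.0513  0.0416] st [-0.0185 -0.1037  0.0416] xang 0.19 F [ 2.07 -2.58  1.65] w 0.002
t 20.23 pos [ 0.543  -0.0512  0.0415] st [-0.0186 -0.1035  0.0415] xang 0.19 F [ 1.45 -1.34  1.51] w -0.001
```

View pics/wrist_o.png

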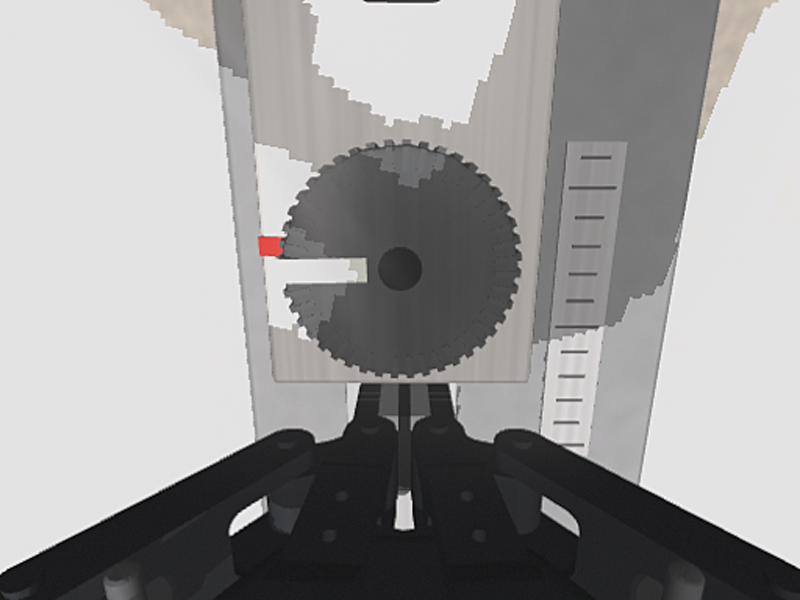

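View pics/scene_o.png

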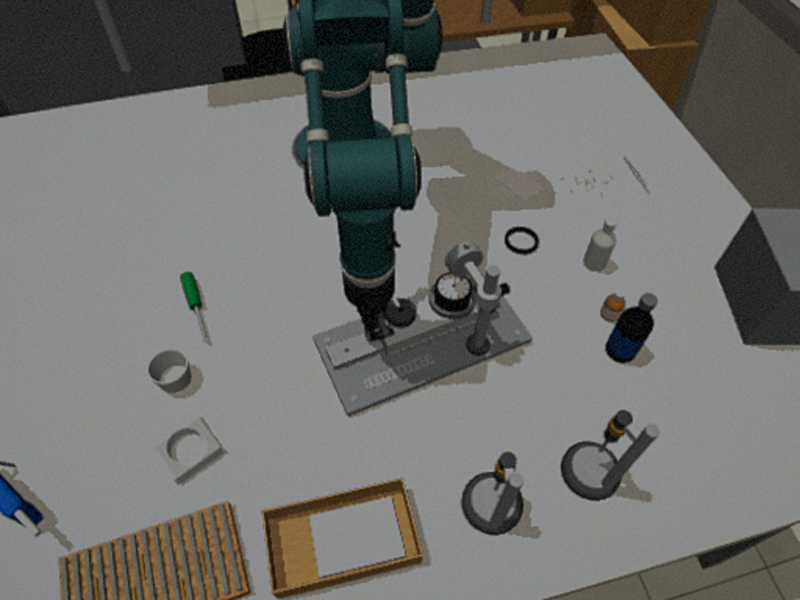

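```bash
python3 -c "
from wm import *
for t,uv in (('m',(391.5,195)),('n',(398.5,269)),('o',(400,269.5))):
  c=load(f'wrist_{t}.pkl'); print(t,m(c,uv,.09))"
```

```text
m [-0.01885762 -0.1090815   0.09      ]
n [-0.0188198  -0.09784819  0.09      ]
o [-0.01881835 -0.05244064  0.09      ]
```

Request:
arm_command --pt "0 0 0.003 0" --pt "0 0 0.003 0" --pt "0 0 0.003 0" --pt "0 0 0.002 0" --pt "0 0 0.001 0" --pt "0 0 0.001 0"

```text
time: 21.02
tool_pos: [0.5404, -0.0387, 0.0414]
tcp_rot: [-1.566, -0.149, 0.15]
wrist_force: [1.0, -2.4, -1.5]
width: 0.0
```

Request:
arm_command --pt "0 0 0.001 0" --pt "0 0 0.0005 0" --pt "0 0 0 0"

```text
time: 21.4
tool_pos: [0.5404, -0.0385, 0.0414]
tcp_rot: [-1.567, -0.149, 0.15]
wrist_force: [2.2, -8.0, -2.4]
width: 0.001
```

Request:
arm_command --pt "0 0 0.0007 0" --pt "0 0 0 0" --pt "0 0 0 0"

```text
time: 21.78
tool_pos: [0.5404, -0.0385, 0.0414]
tcp_rot: [-1.568, -0.15, 0.15]
wrist_force: [1.5, -8.6, -3.2]
width: 0.002
```

```bash
python3 look.py p wrist
```

```text
t 21.77 pos [ 0.5404 -0.0385  0.0414] st [-0.0189 -0.0905  0.0414] xang 0.191 F [ 1.48 -8.58 -3.2 ] w 0.002
```

Request:
arm_command --pt "0 0 -0.003 0" --pt "0 0 -0.01 0" --pt "0 0 -0.025 0" --pt "0 -0.01 -0.035 0" --pt "0 -0.04 0 0" --pt "0 -0.05 0 0" --pt "0 -0.05 0 0" --pt "0 0 0 0" --pt "0 0 0 0"

```text
time: 22.95
tool_pos: [0.5539, -0.1083, 0.1915]
tcp_rot: [-1.565, -0.149, 0.149]
wrist_force: [0.1, -0.3, -0.4]
width: 0.003
```

```bash
python3 look.py q wrist scene top
```

```text
t 22.95 pos [ 0.5539 -0.1083  0.1915] st [-0.0187 -0.1616  0.1915] xang 0.19 F [ 0.08 -0.31 -0.37] w 0.003
t 23.0 pos [ 0.5532 -0.1081  0.1903] st [-0.0193 -0.1613  0.1903] xang 0.19 F [-0.29  0.24  0.28] w 0.0
t 23.05 pos [ 0.5528 -0.108   0.1897] st [-0.0196 -0.1612  0.1897] xang 0.19 F [ 0.03 -0.32 -0.61] w 0.0
```

View pics/wrist_p.png

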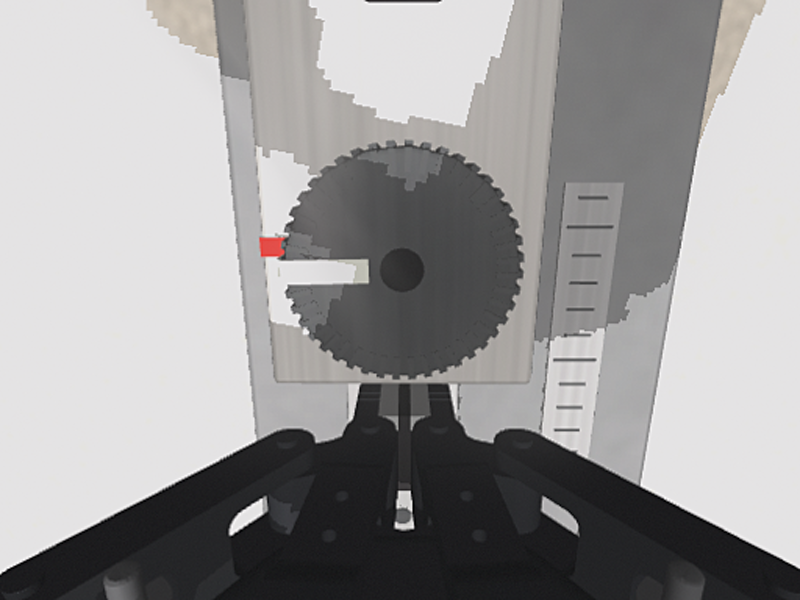

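View pics/wrist_q.png

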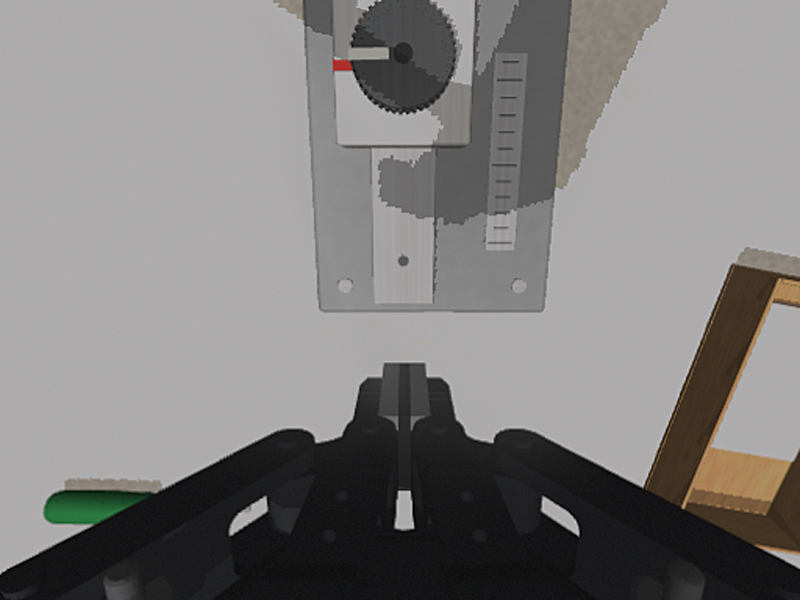

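View pics/scene_q.png

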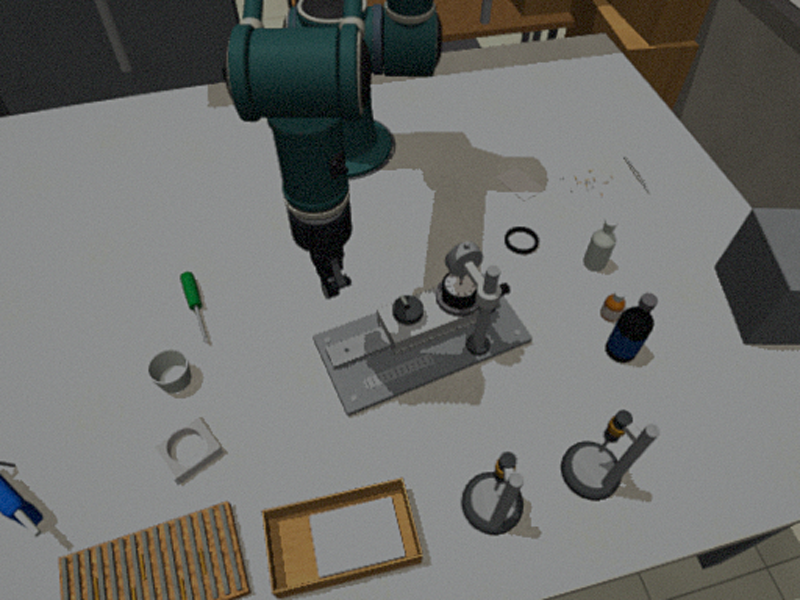

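```bash
python3 -c "
from wm import *
c=load('wrist_q.pkl'); a=m(c,(403,53.5),.09);h=m(c,(403,261),.032);print('screw',a,'rail hole',h,'slid',a-h, 'end',m(c,(403,146),.062))
c=load('wrist_p.pkl'); print(m(c,(402,270),.09))
ang('q',(403,53.5),(350,54.5),.09);ang('p',(369,271),(281,272),.09)
import cv2
a=cv2.imread('pics/scene_q.png')[220:350,360:540];cv2.imwrite('pics/q1.png',cv2.resize(a,None,fx=4,fy=4,interpolation=cv2.INTER_CUBIC))"
```

```text
screw [-0.01863268 -0.03925676  0.09      ] rail hole [-0.0184764  -0.14934433  0.032     ] slid [-0.00015628  0.11008756  0.058     ] end [-0.01858244 -0.07927424  0.062     ]
[-0.01880104 -0.03917232  0.09      ]
[-0.0186 -0.0393  0.09  ] [-0.0435 -0.0397  0.09  ] len 0.0249 screw mod 2pi 0.02
[-0.0255 -0.0394  0.09  ] [-0.0436 -0.0397  0.09  ] len 0.018 screw mod 2pi 0.015
```

View pics/q1.png

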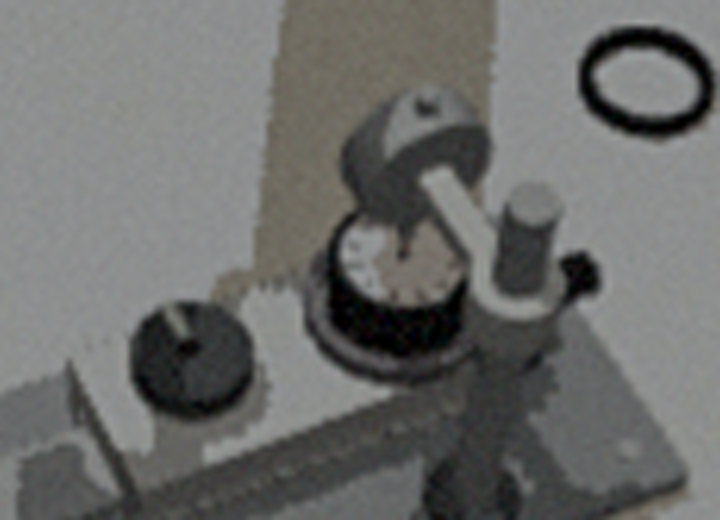

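View pics/top_q.png

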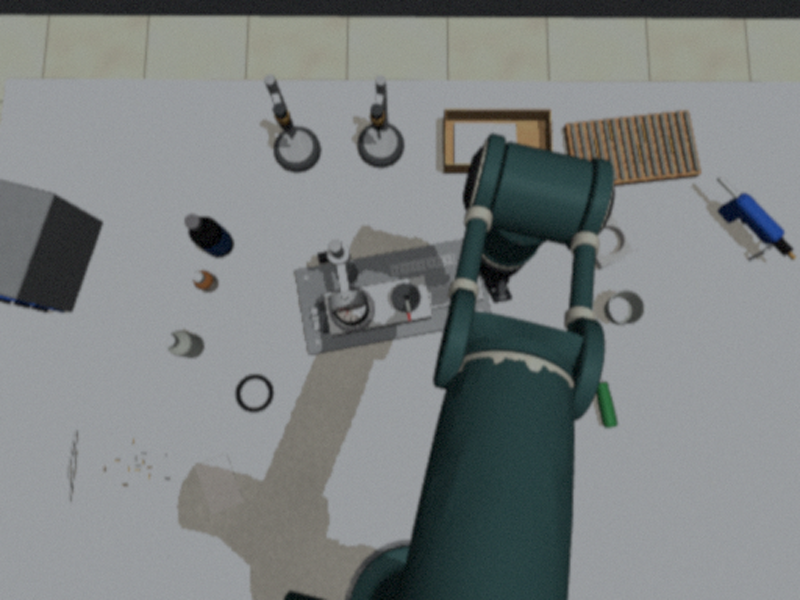

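The saddle moved from -0.109 to -0.0392, which is 70 mm, and the stop pushed back at about 8 N. The mark is within 0.02 rad, the gauge stands flat under the stem, and the bystanders are where they started. Handing in.

```bash
python3 -c "
from h import *
where(); print(job.finish_job())"
```

```text
t 23.1 pos [ 0.5528 -0.108   0.1895] st [-0.0197 -0.1612  0.1895] xang 0.19 F [-0.28 -0.51  0.08] w 0.0
the job is handed in; nothing more can be done
None
```

The clamp screw stands two full turns out, the saddle is home against its end stop with the gauge under the indicator, and I handed the job in at 23.1 s. The hand-in gives no verdict, so the results below are my own measurements.

- **Screw:** I rolled the head counter-clockwise with the shut fingertips on top near the rim, from about 2.46 rad to two turns out. The wrist pictures put the white line within 0.02 rad of the red line. The head's rise of about 3 mm agrees with the number of turns.
- **Rolling force:** Vertical force was mostly 3 to 9 N, with a brief 11 N. I lost contact once for part of a stroke and pressed down again; the screw only lagged.
- **Saddle:** I pushed on its end face until it stopped. The camera measured 70 mm of travel, and the force rose from about 3 N to 8 N with almost no movement, which is the stop.
- **After backing off:** The gauge looked flat in its nest under the stem. I judged this by eye and did not measure its offset. The bystanders I could see showed no shift. The arm partly hid the acrylic block and the screwdriver in the last top view, but both looked unmoved in the scene view.
- **Clear of everything:** The arm was away from the station and the wrist force read about zero at hand-in.
- **Disagreement between cameras:** The wrist and overhead cameras placed the station about 1.5 to 2 mm apart, within the stated calibration. I used the wrist values for the screw and the push.

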